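Dispense one spacer and nudge it into the taped square

TASK

At the electronics bench, press the red plunger of the spacer dispenser smoothly all the way down once and let it come back up, so that just one orange spacer slides out. Then, with the fingertips, gently nudge that spacer along the bench until it lies flat and wholly inside the yellow taped square. Do not grip or lift anything, and leave the black spacer in the blue square and everything else on the bench where it is.

Things in the scene. Friction and masses are not known exactly. Their poses are not given: they have to be found in the camera images.
- dispenser: Blue spacer dispenser, fixed. Origin on the bench under the centre of its clear magazine; its -x axis is the outlet direction. Magazine: x -22 to 22, y -22 to 22 mm, 44 mm high. Blue housing behind: x 22 to 112, y -28 to 28 mm, 56 mm high (low mounting tabs to y +-46), with the red plunger on top.
- outlet (a point): Middle of the outlet on the bench, 22 mm in front of the dispenser's origin: a 16 mm high gap under the magazine's front wall. Spacers slide out directly on the bench. A full press leaves the spacer's centre about 55 to 60 mm straight in front of this point if pressed at up to 150 mm/s; a faster press shoots it 40 to 60 mm further or more.
- plunger_top (a point): Centre of the flat top face of the red plunger cap (40 mm diameter, 12 mm thick), 62 mm behind the dispenser's origin along its +x axis; 112 mm above the bench when up, 70 mm when fully down.
- plunger (a joint): Plunger travel in m: 0 up (rest), 0.042 fully down at its stop. Sprung: straight down, about 3 N at first, 6 to 10 N at the bottom. It drives a slide (2 mm per mm) that shoves the bottom spacer out; once let up, the next spacer drops into place, so each full press gives one spacer.
- puck1_center (a point): Centre of the bottom orange spacer in the magazine, the one that comes out: a disc 32 mm in diameter, 12 mm high, about 15 g, lying flat (centre 6 mm above the bench).
- puck1: The same bottom orange spacer; origin at the centre of its underside, z axis up.
- puck2_center (a point): Centre of the second orange spacer of the stack (same size); it must stay in the magazine and drops 12 mm when the first has gone.
- puck3_center (a point): Centre of the third, topmost orange spacer of the stack; stays in the magazine.
- yellow_square: Square of yellow tape on the bench, flat (under 1 mm, nothing to bump into), 72 mm inside and 92 mm outside the tape. Origin at its centre, x and y axes along its sides. It lies in front of the outlet, 100 to 135 mm off to one side (left or right varies); the blue one lies on the other side.
- blue_square: The same square in blue tape, on the other side; not the goal.
- black_spacer: Black spacer, same size as the orange ones (32 mm diameter, 12 mm high), lying in the blue square; origin at the centre of its underside. Leave it.
- tape_roll: Roll of paper tape lying flat, 80 mm outer diameter, 25 mm high, beside the dispenser's housing; origin at the centre of its underside. Leave it.
- connector_module: Small black plug module, 72 x 45 x 26 mm, on the other side of the housing; origin at the underside of its black part. Leave it.
- control_unit: Aluminium finned control unit, 163 x 110 x 37 mm, to the left; origin at the centre of its underside. Leave it.
- power_adapter: Black power brick, 120 x 55 x 32 mm, to the right; origin at the centre of its underside. Leave it.
- phone: Black phone lying flat, 155 x 75 x 9 mm, to the right; origin at the centre of its underside. Leave it.
- screwdriver: Screwdriver, 190 mm long, lying to the far left; origin at the underside. Leave it.

How it is judged:
By the outcome, as a careful person would: the job done as asked, in the order asked, and still so for the second after the job is handed in, with the robot touching nothing.
It also fails if it takes over 48 s, if anything falls off the work surface, if the arm or the gripper's body presses on something with over 40 N, if the wrist force passes 120 N, or if a joint passes its speed limit or range.

ROBOT

A 6-joint arm with a two-finger parallel gripper is mounted at the origin on the work surface. World frame = base frame: x ahead of the robot, y to its left, z up, the work surface at z = 0. Lengths are in m, angles in degrees, forces in N, time in s.
With the tool pointing down it reaches from about 0.35 to 0.95 m from the base axis. Payload 17.4 kg.
Tool frame: the origin (TCP) lies between the finger pads; the fingertips stand bot.tip_extent ahead of it and the grasp point (between the pads) lies 5 mm behind it (bot.tip_extent is the distance from the TCP to the fingertips, in m); x points along the fingers, z is the direction in which the jaws open and shut, and the axes are right-handed (so a half turn about x gives the same grasp; the last joint's range is limited). The gripper opens to 93 mm and grips with 3 to 60 N. Pads are 15 mm wide; open, the fingers measure 128 mm over their backs; the gripper's body (75 mm by 188 mm) begins 65 mm behind the grasp point.
Start: joints at [-2.166, 6.646, 82.598, -0, 90.757, -2.166], TCP at [0.675, -0, 0.233] pointing down, gripper open.
Joint ranges: [-162.19, 162.19], [-47.58, 125.68], [4.15, 143.07], [-65.23, 245.23], [0.69, 171.88], [-170.13, 170.13]. Speed limits (degrees/s): [108.29, 108.29, 127.2, 180, 180, 180].

INTERFACE

Orientations are given as a 3x3 rotation matrix whose columns are the frame's x, y, z axes.
In Python, from workcell import bot, viewer gives the robot as it stands. The module is installed in compiled form; this text tells all that it offers.
- The arm moves only by the tool step_arm, never from a script. Its argument "steps" is a list of rows, each an object with "slide": the shift along the tool's x, y, z in mm, a list of three; "twist": the turn, a rotation vector about the tool's x, y, z in rad, a list of three; "jaw": the finger opening in mm, from 0 to 93. A call has 1 to 20 rows; each row is the pose to reach, as a shift and turn from the pose measured when the call began, along the tool's axes at that moment; what a row does not reach only later rows make up. A row lasts 1/10 s, in which the tool goes at most 50 mm and 8.59 degrees, less where a joint would pass 70% of its speed; a pose out of reach is approached as far as the arm can. A call with a gripper value outside its range is refused whole. The fingers move at their own pace and stop on an object; the grip force is fixed at half the most. Time passes only in rows, so rows that repeat a pose let the fingers close. It gives the time, the measured TCP pose, the force and the opening at its end, in the units of the state.
- bot.state(): the state, without advancing time (a new reading comes with each control period).
- viewer.snapshot(name): name is "scene" or "side" or "wrist"; returns the picture (480x640x3 uint8, blue, green, red); there is no depth.
- viewer.camera_model(name): a dict with "intrinsics" (3x3 intrinsics, pixels), "dist_coeffs" ([k1, k2, p1, p2, k3] as OpenCV has them; the pictures are not rectified), "view" (4x4, takes a point from world to camera coordinates); the wrist camera has in their place "mount" (4x4, takes a point from camera to tool coordinates, whose origin is the TCP and whose axes are the tool frame's). Camera axes: x right, y up, looking along -z (the intrinsics and any distortion apply to the point x, -y, -z); pixel columns grow to the right and rows downward; lengths in m; the calibration is good to about 2 mm. A picture is of the moment at which its call begins: read the wrist's pose just before it. camera_model takes no time and is no camera call.
- bot.hand_in(): hands the job in, once; it reports no verdict.
The state is a dict: "clock": time; "qpos": joint angles; "joint_vel": joint speeds; "effort": joint torques, N m; "tool_pos": TCP position; "eef_rot": TCP orientation; "ft_force": force on the tool from outside, world axes, zero at the start; "wrist_torque": the same for the moment, N m; "grip_width": finger opening in m.
Only numpy, scipy, OpenCV 4.12 (cv2) and the standard library are available. Lean on these libraries where they do the work, as an engineer would, in place of code of your own. Each camera call takes 0.05 s, during which the arm holds its last target. There are 200 camera calls.

## Working session

There is one attempt and no reset: what is moved stays moved. The work goes in short steps, Python scripts to look and compute and a tool call to move; the robot and the scene stay as the last step left them, time stands still between calls to the robot, and variables do not carry over. Pictures are saved under pics/ and viewed, about 8 in all and at most 12, crops included, and the job is handed in when it is done.

Besides the shell and the picture viewer there is one more tool, called after "Call:" in YAML: its name, and indented under it one key for each argument. step_arm: Moves the arm, as the interface text tells. Its arguments: {"type":"object","properties":{"steps":{"type":"array","items":{"type":"object","properties":{"slide":{"type":"array","items":{"type":"number"}},"twist":{"type":"array","items":{"type":"number"}},"jaw":{"type":"number"}}}}},"required":["steps"]}

```bash
mkdir -p pics; cat > h.py <<'E'
import numpy as np, cv2
from workcell import bot, viewer
def view(n):
    m=viewer.camera_model(n)
    if 'view' in m: V=np.array(m['view'])
    else:
        s=bot.state(); T=np.eye(4);T[:3,:3]=s['eef_rot'];T[:3,3]=s['tool_pos']
        V=np.linalg.inv(T@np.array(m['mount']))
    return np.array(m['intrinsics'],float),np.array(m['dist_coeffs'],float),V
def px2w(K,D,V,px,z):
    u=cv2.undistortPoints(np.array(px,float).reshape(-1,1,2),K,D).reshape(-1,2)
    d=np.c_[u[:,0],-u[:,1],-np.ones(len(u))]@V[:3,:3]
    c=-V[:3,:3].T@V[:3,3]
    return c+d*((z-c[2])/d[:,2])[:,None]
def w2px(K,D,V,P):
    p=np.array(P,float).reshape(-1,3)@V[:3,:3].T+V[:3,3]
    p=p*[1,-1,-1]
    return cv2.projectPoints(p,np.zeros(3),np.zeros(3),K,D)[0].reshape(-1,2)
E
python3 - <<'E'
from h import *
s=bot.state();print(s['clock'],s['tool_pos'],np.round(s['eef_rot'],3),s['grip_width'],bot.tip_extent)
for n in['scene','side']:
    cv2.imwrite(f'pics/{n}0.png',viewer.snapshot(n)); K,D,V=view(n);print(n,-V[:3,:3].T@V[:3,3])
E
```

```text
0.0 [ 6.74805654e-01 -1.93958875e-05  2.31885007e-01] [[-0.001  0.     1.   ]
 [ 0.     1.    -0.   ]
 [-1.     0.    -0.001]] 0.09301225858639542 0.014
scene [ 1.65296729 -0.23033468  1.0743825 ]
side [0.08834443 0.81431658 0.88185695]
```

View pics/scene0.png

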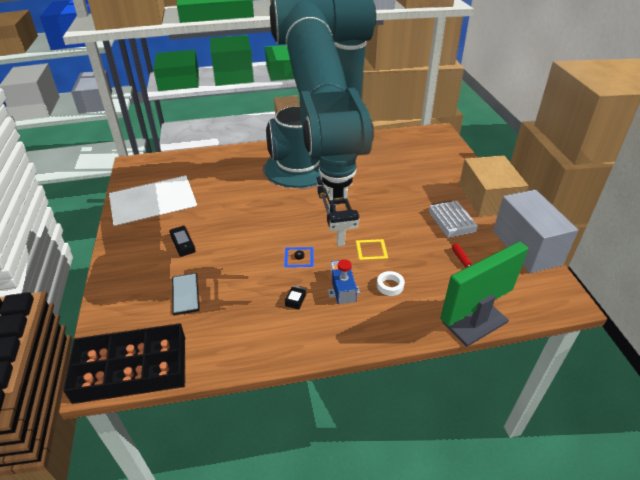

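View pics/side0.png

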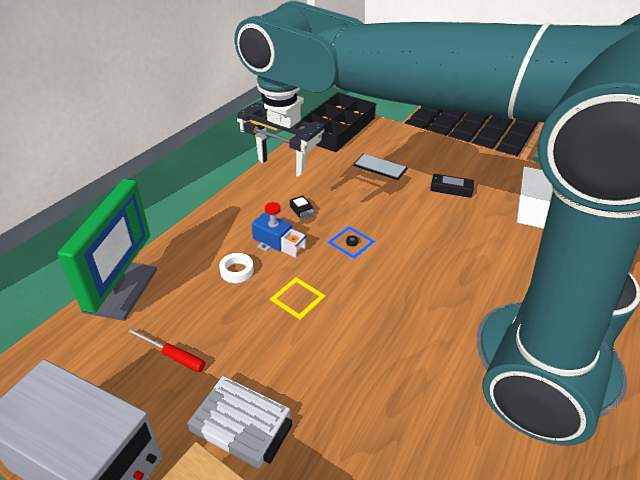

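The scene view shows the red cap at (345,266), the yellow square at (372,249) and the blue square with the black spacer at (299,256). In the side view the cap is at (272,208), yellow at (297,298) and blue at (352,242). I'll segment by colour for positions.

```bash
python3 - <<'E'
from h import *
def mask(hsv,lo,hi): return cv2.inRange(hsv,np.array(lo),np.array(hi))
roi={'scene':(slice(230,320),slice(270,420)),'side':(slice(190,330),slice(200,390))}
for n in roi:
    im=cv2.imread(f'pics/{n}0.png');K,D,V=view(n)
    r=roi[n];hsv=cv2.cvtColor(im[r],cv2.COLOR_BGR2HSV);off=np.array([r[1].start,r[0].start])
    for c,lo,hi in[('yellow',(24,180,150),(34,255,255)),('blue',(105,150,180),(125,255,255)),('red',(0,220,120),(4,255,255))]:
        m=mask(hsv,lo,hi)
        if c=='red': m|=mask(hsv,(174,200,100),(180,255,255))
        k,l,st,ce=cv2.connectedComponentsWithStats(m)
        i=1+np.argmax(st[1:,4]); pts=np.argwhere(l==i)[:,::-1]+off
        if c=='red':
            print(n,c,st[i],ce[i]+off,px2w(K,D,V,ce[i]+off,.106));continue
        w=px2w(K,D,V,pts,0)[:,:2]
        rc=cv2.minAreaRect((w*1000).astype(np.float32)); print(n,c,st[i],rc)
    if n=='scene': print('blacksp',px2w(K,D,V,[299,254],.012))
    # magazine / housing top corner hints: upscaled crop
    c=cv2.resize(im[r],None,fx=4 if n=='scene' else 4,fy=4,interpolation=cv2.INTER_CUBIC);cv2.imwrite(f'pics/{n}c.png',c)
a=cv2.imread('pics/scenec.png');b=cv2.imread('pics/sidec.png')[:,:]
cv2.imwrite('pics/sc.png',a)
E
```

```text
scene yellow [ 87   9  31  20 190] ((524.3740844726562, 157.50323486328125), (91.15574645996094, 90.74272918701172), 82.84710693359375)
scene blue [ 15  17  28  20 157] ((514.0939331054688, -82.18028259277344), (88.13862609863281, 89.18974304199219), 79.64085388183594)
scene red [68 31 12  9 49] [344.18367347 265.44897959] [[0.68883215 0.02494291 0.106     ]]
blacksp [[ 0.51607869 -0.07974037  0.012     ]]
side yellow [ 70  87  55  42 492] ((526.855712890625, 154.34144592285156), (92.4024658203125, 92.6850357055664), 82.75183868408203)
side blue [ 52  23  39  24 309] ((733.6155395507812, -25.932737350463867), (90.94448852539062, 62.083412170410156), 0.9821191430091858)
side red [ 65  12  15  13 151] [272.15231788 207.99337748] [[0.68848255 0.02252153 0.106     ]]
```

View pics/sc.png

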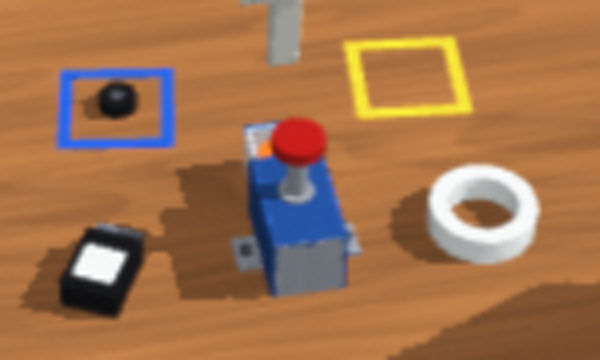

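Crop of scene: housing top corners (full-image px) are back-left (338.5,291.3), back-right (356.5,288.3) and front-left (332.5,271.3). The yellow square is on the robot's left, clear of everything else. Next I'll get the dispenser yaw, with a wrist view to back it up.

```bash
python3 - <<'E'
from h import *
K,D,V=view('scene')
w=px2w(K,D,V,[[338.5,291.3],[356.5,288.3],[332.5,271.3]],.056);print(w)
print(np.degrees(np.arctan2(*(w[0]-w[2])[[1,0]])),np.degrees(np.arctan2(*(w[1]-w[0])[[1,0]]))-90)
K,D,V=view('wrist');print(K,V)
cv2.imwrite('pics/w0.png',viewer.snapshot('wrist'))
E
```

```text
[[ 0.73781391 -0.00145806  0.056     ]
 [ 0.7365848   0.05124731  0.056     ]
 [ 0.6563624  -0.00124959  0.056     ]]
-0.14664587992276534 1.3359193807207106
[[339.79527484   0.         319.68643904]
 [  0.         339.79527484 240.91542121]
 [  0.           0.           1.        ]] [[ 9.99996039e-01 -1.35659820e-03 -2.46619937e-03 -6.73598599e-01]
 [ 5.83835184e-04  9.57103348e-01 -2.89746165e-01  3.42942181e-02]
 [ 2.75347680e-03  2.89743578e-01  9.57100349e-01 -3.92919891e-01]
 [ 0.00000000e+00  0.00000000e+00  0.00000000e+00  1.00000000e+00]]
```

View pics/w0.png

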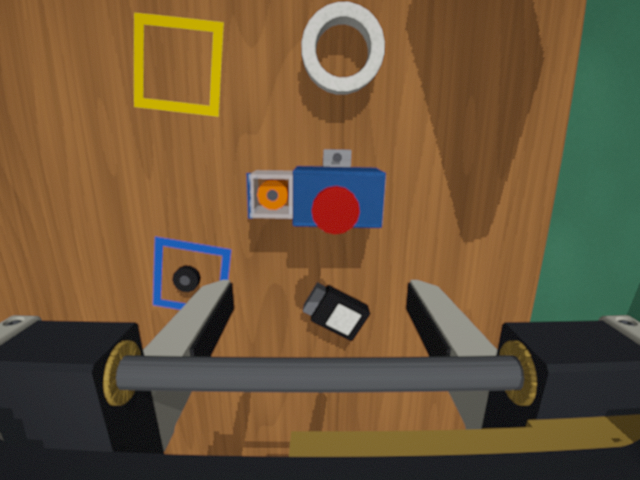

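The wrist view shows the cap at (336,210), magazine corners near (249,172), (293,172), (248,217) and (293,218), and the orange spacer at (272,195). The dispenser axis is within about 1–2° of world x. I'll move above the cap with the jaw closing.

Call:
step_arm:
  steps:
    - {"slide":[20,12,7],"twist":[0,0,0],"jaw":0}
    - {"slide":[40,24,14],"twist":[0,0,0],"jaw":0}
    - {"slide":[60,24,14],"twist":[0,0,0],"jaw":0}
    - {"slide":[80,24,14],"twist":[0,0,0],"jaw":0}
    - {"slide":[90,24,14],"twist":[0,0,0],"jaw":0}
    - {"slide":[90,24,14],"twist":[0,0,0],"jaw":0}
    - {"slide":[90,24,14],"twist":[0,0,0],"jaw":0}

```text
clock: 0.85
tool_pos: [0.689, 0.0241, 0.1426]
eef_rot: [[-0.001, -0.0, 1.0], [0.0, 1.0, 0.0], [-1.0, 0.0, -0.001]]
ft_force: [0.2, -0.1, 0.8]
grip_width: 0.0412
```

```bash
python3 - <<'E'
from h import *
s=bot.state();print(s['clock'],s['tool_pos'],s['ft_force'],s['grip_width'])
m=viewer.camera_model('wrist');K=np.array(m['intrinsics']);D=np.array(m['dist_coeffs'])
V=np.array([[9.99996039e-01,-1.35659820e-03,-2.46619937e-03,-6.73598599e-01],[5.83835184e-04,9.57103348e-01,-2.89746165e-01,3.42942181e-02],[2.75347680e-03,2.89743578e-01,9.57100349e-01,-3.92919891e-01]])
print(px2w(K,D,V,[336,210],.112))
print(px2w(K,D,V,[[293,167],[384,171],[293,226],[382,228]],.056))
print(px2w(K,D,V,[[249,172],[248,217]],.044),px2w(K,D,V,[272,195],.036))
print(px2w(K,D,V,[[134,13],[223,22],[218,116],[134,106]],0),px2w(K,D,V,[186,279],.012))
cv2.imwrite('pics/side1.png',cv2.resize(viewer.snapshot('side')[130:330,190:400],None,fx=3,fy=3))
E
```

```text
0.85 [0.68899785 0.02409893 0.14256396] [ 0.21821271 -0.12072529  0.777758  ] 0.04116300307934484
[[0.68721036 0.02399027 0.112     ]]
[[ 0.64846444  0.05408169  0.056     ]
 [ 0.73513603  0.05033137  0.056     ]
 [ 0.64712879 -0.0037364   0.056     ]
 [ 0.73600945 -0.00584069  0.056     ]]
[[0.60375841 0.04844272 0.044     ]
 [0.60003606 0.00280415 0.044     ]] [[0.62454404 0.02416058 0.036     ]]
[[0.48469279 0.20649383 0.        ]
 [0.5759954  0.19534549 0.        ]
 [0.56436975 0.10420347 0.        ]
 [0.47321538 0.11612025 0.        ]] [[ 0.51347708 -0.08014859  0.012     ]]
```

View pics/side1.png

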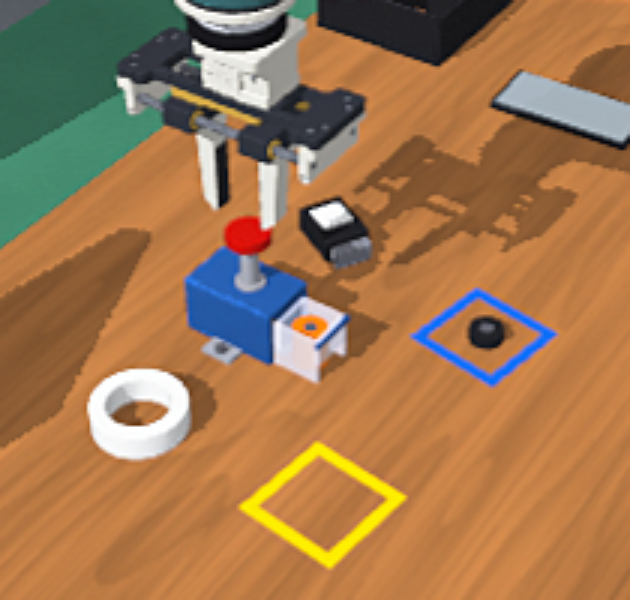

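The side view shows the fingers centred over the cap but still closing. Cap and yellow centre agree across all three cameras within 3 mm. I'll finish closing, then press at about 80 mm/s.

Call:
step_arm:
  steps:
    - {"slide":[0,0,-1],"twist":[0,0,0],"jaw":0}
    - {"slide":[0,0,-1],"twist":[0,0,0],"jaw":0}
    - {"slide":[0,0,-1],"twist":[0,0,0],"jaw":0}
    - {"slide":[0,0,-1],"twist":[0,0,0],"jaw":0}
    - {"slide":[0,0,-1],"twist":[0,0,0],"jaw":0}
    - {"slide":[0,0,-1],"twist":[0,0,0],"jaw":0}
    - {"slide":[7,0,-1],"twist":[0,0,0],"jaw":0}
    - {"slide":[14,0,-1],"twist":[0,0,0],"jaw":0}
    - {"slide":[22,0,-1],"twist":[0,0,0],"jaw":0}
    - {"slide":[30,0,-1],"twist":[0,0,0],"jaw":0}
    - {"slide":[38,0,-1],"twist":[0,0,0],"jaw":0}
    - {"slide":[46,0,-1],"twist":[0,0,0],"jaw":0}
    - {"slide":[54,0,-1],"twist":[0,0,0],"jaw":0}
    - {"slide":[58,0,-1],"twist":[0,0,0],"jaw":0}
    - {"slide":[60,0,-1],"twist":[0,0,0],"jaw":0}
    - {"slide":[60,0,-1],"twist":[0,0,0],"jaw":0}
    - {"slide":[60,0,-1],"twist":[0,0,0],"jaw":0}

```text
clock: 2.6
tool_pos: [0.6882, 0.024, 0.0842]
eef_rot: [[0.001, 0.0, 1.0], [0.0, 1.0, -0.0], [-1.0, 0.0, 0.001]]
ft_force: [-8.7, -0.4, 16.6]
grip_width: 0.0007
```

The tip is at 70.2 mm and the force is above the spring's, so the plunger looks to be at its stop. I'll press 1 mm more to confirm, then release smoothly.

Call:
step_arm:
  steps:
    - {"slide":[1.5,0,0],"twist":[0,0,0],"jaw":0}
    - {"slide":[1.5,0,0],"twist":[0,0,0],"jaw":0}

```text
clock: 2.8
tool_pos: [0.6882, 0.0241, 0.0842]
eef_rot: [[0.001, -0.0, 1.0], [-0.0, 1.0, 0.0], [-1.0, -0.0, 0.001]]
ft_force: [-9.4, 0.2, 19.6]
grip_width: 0.0008
```

Call:
step_arm:
  steps:
    - {"slide":[-4,0,0],"twist":[0,0,0],"jaw":0}
    - {"slide":[-12,0,0],"twist":[0,0,0],"jaw":0}
    - {"slide":[-20,0,0],"twist":[0,0,0],"jaw":0}
    - {"slide":[-28,0,0],"twist":[0,0,0],"jaw":0}
    - {"slide":[-36,0,0],"twist":[0,0,0],"jaw":0}
    - {"slide":[-46,0,0],"twist":[0,0,0],"jaw":0}
    - {"slide":[-60,0,0],"twist":[0,0,0],"jaw":0}
    - {"slide":[-85,0,0],"twist":[0,0,0],"jaw":20}
    - {"slide":[-110,0,0],"twist":[0,0,0],"jaw":20}
    - {"slide":[-110,-40,-70],"twist":[0,0,0],"jaw":20}
    - {"slide":[-110,-40,-130],"twist":[0,0,0],"jaw":20}
    - {"slide":[-110,-40,-140],"twist":[0,0,0],"jaw":20}
    - {"slide":[-110,-40,-140],"twist":[0,0,0],"jaw":20}

```text
clock: 4.1
tool_pos: [0.5442, -0.0165, 0.1953]
eef_rot: [[0.002, 0.001, 1.0], [-0.0, 1.0, -0.001], [-1.0, -0.0, 0.002]]
ft_force: [0.9, -0.1, 0.6]
grip_width: 0.0199
```

```bash
python3 - <<'E'
from h import *
s=bot.state();print(s['clock'],s['tool_pos'],s['ft_force'],s['grip_width'])
for n in['wrist','side']:
    K,D,V=view(n);im=viewer.snapshot(n);cv2.imwrite(f'pics/{n}2.png',im)
    m=cv2.inRange(cv2.cvtColor(im,cv2.COLOR_BGR2HSV),np.array((8,220,150)),np.array((17,255,255)))
    k,l,st,ce=cv2.connectedComponentsWithStats(m)
    for i in range(1,k):
        if st[i,4]>15: print(n,st[i],ce[i],px2w(K,D,V,ce[i],.010))
E
```

```text
4.1 [ 0.5442409  -0.01647176  0.19533164] [ 0.86125854 -0.08100086  0.61323725] 0.019908943555277177
wrist [303 163  31  32 603] [318.17247098 178.01492537] [[0.54232419 0.02606347 0.01      ]]
wrist [392 166  28  32 545] [405.25137615 181.08807339] [[0.62855577 0.02305858 0.01      ]]
side [289 238   9   3  18] [292.72222222 238.83333333] [[0.64250471 0.00076658 0.01      ]]
side [314 254  13  12 109] [320.05504587 260.00917431] [[0.54165672 0.02932051 0.01      ]]
```

View pics/wrist2.png

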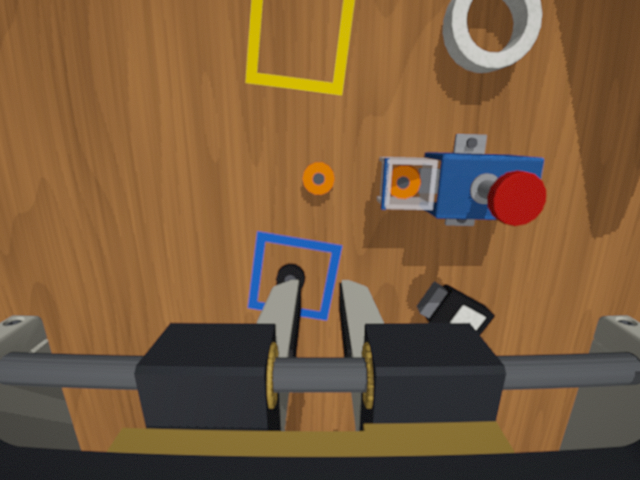

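The wrist view shows exactly one orange spacer out, at (318,178), i.e. (0.542, 0.026). The plunger is back up, and the remaining stack is in the magazine at (405,181). The spacer needs a nudge of 131 mm, 7.5° off +y. I'll lower the fingers (20 mm gap as a cradle, turned 7.5°) behind it.

Call:
step_arm:
  steps:
    - {"slide":[35,1,3],"twist":[-0.06,0,0],"jaw":20}
    - {"slide":[70,1,3],"twist":[-0.13,0,0],"jaw":20}
    - {"slide":[105,1,3],"twist":[-0.13,0,0],"jaw":20}
    - {"slide":[135,1,3],"twist":[-0.13,0,0],"jaw":20}
    - {"slide":[155,1,3],"twist":[-0.13,0,0],"jaw":20}
    - {"slide":[168,1,3],"twist":[-0.13,0,0],"jaw":20}
    - {"slide":[176,1,3],"twist":[-0.13,0,0],"jaw":20}
    - {"slide":[176,1,3],"twist":[-0.13,0,0],"jaw":20}

```text
clock: 5.0
tool_pos: [0.5518, -0.015, 0.019]
eef_rot: [[0.003, -0.129, 0.992], [-0.0, 0.992, 0.129], [-1.0, -0.0, 0.003]]
ft_force: [-0.8, 0.5, -0.1]
grip_width: 0.0204
```

Call:
step_arm:
  steps:
    - {"slide":[0,4,-4.5],"twist":[0,0,0],"jaw":20}
    - {"slide":[0,9,-4.5],"twist":[0,0,0],"jaw":20}
    - {"slide":[0,14,-4.5],"twist":[0,0,0],"jaw":20}
    - {"slide":[0,18,-4.5],"twist":[0,0,0],"jaw":20}
    - {"slide":[0,22,-4.5],"twist":[0,0,0],"jaw":20}
    - {"slide":[0,26,-4.5],"twist":[0,0,0],"jaw":20}
    - {"slide":[0,31,-4.5],"twist":[0,0,0],"jaw":20}
    - {"slide":[0,36,-4.5],"twist":[0,0,0],"jaw":20}
    - {"slide":[0,41,-4.5],"twist":[0,0,0],"jaw":20}
    - {"slide":[0,46,-4.5],"twist":[0,0,0],"jaw":20}
    - {"slide":[0,51,-4.5],"twist":[0,0,0],"jaw":20}
    - {"slide":[0,56,-4.5],"twist":[0,0,0],"jaw":20}
    - {"slide":[0,61,-4.5],"twist":[0,0,0],"jaw":20}
    - {"slide":[0,66,-4.5],"twist":[0,0,0],"jaw":20}
    - {"slide":[0,71,-4.5],"twist":[0,0,0],"jaw":20}
    - {"slide":[0,76,-4.5],"twist":[0,0,0],"jaw":20}
    - {"slide":[0,81,-4.5],"twist":[0,0,0],"jaw":20}
    - {"slide":[0,86,-4.5],"twist":[0,0,0],"jaw":20}
    - {"slide":[0,89,-4.5],"twist":[0,0,0],"jaw":20}
    - {"slide":[0,90,-4.5],"twist":[0,0,0],"jaw":20}

```text
clock: 7.0
tool_pos: [0.5357, 0.074, 0.019]
eef_rot: [[0.003, -0.13, 0.992], [-0.0, 0.992, 0.13], [-1.0, -0.0, 0.003]]
ft_force: [0.1, -0.7, 0.6]
grip_width: 0.0198
```

```bash
cat > look.py <<'E'
from h import *
import sys
s=bot.state();print(s['clock'],s['tool_pos'],s['ft_force'])
out=[]
for n in['wrist','side']:
    K,D,V=view(n);im=viewer.snapshot(n);out.append(im)
    m=cv2.inRange(cv2.cvtColor(im,cv2.COLOR_BGR2HSV),np.array((8,220,150)),np.array((17,255,255)))
    k,l,st,ce=cv2.connectedComponentsWithStats(m)
    for i in range(1,k):
        if st[i,4]>15: print(n,st[i],ce[i],px2w(K,D,V,ce[i],.010))
cv2.imwrite(f'pics/{sys.argv[1]}.png',np.hstack([cv2.resize(out[0],(400,300)),cv2.resize(out[1][190:340,200:400],(400,300))]))
E
python3 look.py push1
```

```text
7.0 [0.53568218 0.07397771 0.01903133] [ 0.09851311 -0.73676243  0.61140217]
wrist [ 289  230   62   64 2484] [319.80595813 261.41143317] [[0.53236315 0.09422614 0.01      ]]
side [303 272  13  13 112] [308.99107143 278.04464286] [[0.53139216 0.09659579 0.01      ]]
```

View pics/push1.png

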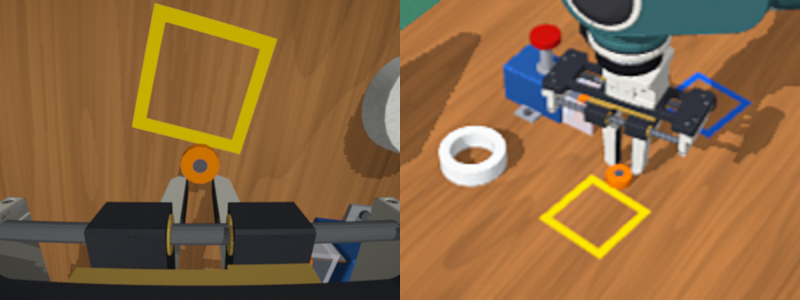

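The pusher view shows the spacer cradled at (199,165) and tracking straight to the square. It has about 62 mm to go, with under 1 mm lateral error.

Call:
step_arm:
  steps:
    - {"slide":[0,4,0.5],"twist":[0,0,0],"jaw":20}
    - {"slide":[0,9,0.5],"twist":[0,0,0],"jaw":20}
    - {"slide":[0,14,0.5],"twist":[0,0,0],"jaw":20}
    - {"slide":[0,19,0.5],"twist":[0,0,0],"jaw":20}
    - {"slide":[0,24,0.5],"twist":[0,0,0],"jaw":20}
    - {"slide":[0,29,0.5],"twist":[0,0,0],"jaw":20}
    - {"slide":[0,34,0.5],"twist":[0,0,0],"jaw":20}
    - {"slide":[0,39,0.5],"twist":[0,0,0],"jaw":20}
    - {"slide":[0,44,0.5],"twist":[0,0,0],"jaw":20}
    - {"slide":[0,49,0.5],"twist":[0,0,0],"jaw":20}
    - {"slide":[0,53,0.5],"twist":[0,0,0],"jaw":20}
    - {"slide":[0,56,0.5],"twist":[0,0,0],"jaw":20}
    - {"slide":[0,59,0.5],"twist":[0,0,0],"jaw":20}
    - {"slide":[0,61,0.5],"twist":[0,0,0],"jaw":20}
    - {"slide":[0,61,0.5],"twist":[0,0,0],"jaw":20}

```text
clock: 8.6
tool_pos: [0.5282, 0.1345, 0.019]
eef_rot: [[0.003, -0.13, 0.992], [-0.0, 0.992, 0.13], [-1.0, -0.0, 0.003]]
ft_force: [-0.8, 0.0, -0.3]
grip_width: 0.0198
```

Call:
step_arm:
  steps:
    - {"slide":[0,-5,0],"twist":[0,0,0],"jaw":20}
    - {"slide":[0,-15,0],"twist":[0,0,0],"jaw":20}
    - {"slide":[0,-25,0],"twist":[0,0,0],"jaw":20}
    - {"slide":[-15,-30,0],"twist":[0,0,0],"jaw":20}
    - {"slide":[-45,-30,0],"twist":[0,0,0],"jaw":20}
    - {"slide":[-85,-30,0],"twist":[0,0,0],"jaw":20}
    - {"slide":[-125,-30,0],"twist":[0,0,0],"jaw":20}
    - {"slide":[-150,-30,0],"twist":[0,0,0],"jaw":20}
    - {"slide":[-150,-30,0],"twist":[0,0,0],"jaw":20}

```text
clock: 9.5
tool_pos: [0.5331, 0.1045, 0.1744]
eef_rot: [[0.009, -0.129, 0.992], [0.001, 0.992, 0.129], [-1.0, -0.0, 0.009]]
ft_force: [-0.3, -0.1, 0.3]
grip_width: 0.02
```

```bash
python3 look.py fin; python3 - <<'E'
from h import *
K,D,V=view('scene');im=viewer.snapshot('scene');b=cv2.imread('pics/scene0.png')
d=cv2.absdiff(im,b)[225:320,150:480].max(2)
print('black',[px2w(K,D,V,[299,254],.012)])
cv2.imwrite('pics/finscene.png',np.vstack([cv2.resize(x[225:320,150:480],None,fx=2.4,fy=2.4,interpolation=cv2.INTER_CUBIC) for x in(b,im)]))
E
```

```text
9.5 [0.53311001 0.10445498 0.17441251] [-0.26982051 -0.14634657  0.27427804]
wrist [300 155  34  35 707] [316.75106082 172.19236209] [[0.52451992 0.15406464 0.01      ]]
wrist [389 311  24  12 125] [403.504 316.416] [[0.63381273 0.01762906 0.01      ]]
side [289 238   9   3  18] [292.72222222 238.83333333] [[0.64250471 0.00076658 0.01      ]]
side [291 289  14  13 128] [297.5859375 295.25     ] [[0.52396104 0.15716354 0.01      ]]
black [array([[ 0.51607869, -0.07974037,  0.012     ]])]
```

View pics/fin.png

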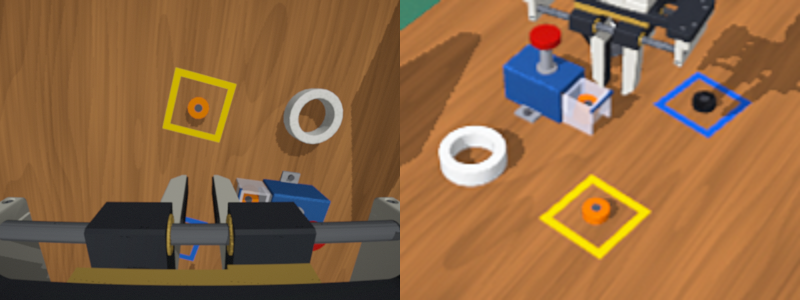

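View pics/finscene.png

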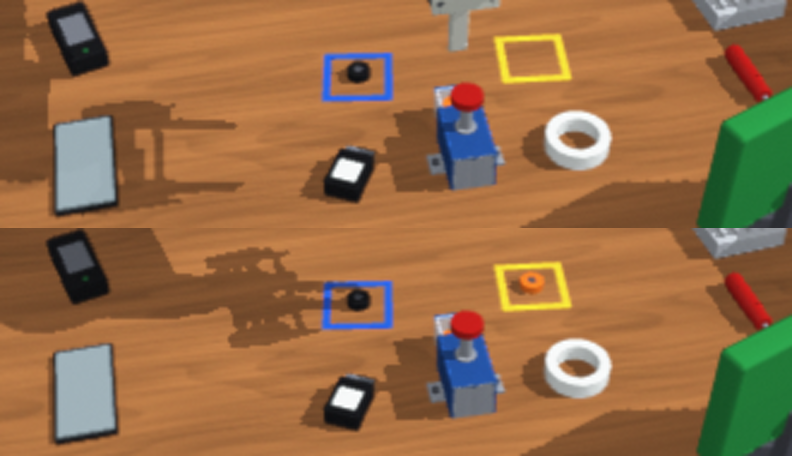

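The views show the spacer flat in the middle of the yellow square ((198,108) in the wrist half). The arm is clear of everything, and the before and after scene crops match otherwise. Handing in.

```bash
python3 -c "
from workcell import bot
print(bot.hand_in())"
```

```text
the job is handed in; nothing more can be done
None
```

The job is done and handed in. I pressed the red plunger once at about 80 mm/s to its stop and let it back up. One orange spacer came out, and I nudged it about 130 mm with the fingertips into the yellow square, without gripping or lifting anything.

- **Press:** the fingertips reached 70 mm above the bench, the plunger's stop height, with at most about 20 N read at the wrist. Pushing further gave no more travel.
- **Spacer position:** the wrist camera puts it at (0.5245, 0.154) and the side camera at (0.524, 0.157). The square's centre measured (0.525, 0.156), so it lies flat within about 2–3 mm of centre, where up to 20 mm would still be inside the tape.
- **Everything else:** the before and after pictures from the scene camera show the black spacer, tape roll, module and phone unmoved. They show only parts of the control unit, power adapter and screwdriver; those parts look unchanged. The rest of the stack is still in the magazine.
- **Time and clearance:** it took about 9.7 s of the 48 s allowed, and the arm ended clear of everything.

No final check failed. The only discrepancies were the 2–3 mm difference between cameras, within calibration, and one 4 mm sideways offset after lowering the fingers, which I corrected before touching the spacer.

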